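# Level the slate clock base and keep the spirit level pressed

### The arm

A 6-joint arm with a two-finger parallel gripper is mounted at the origin on the work surface. World frame = base frame: x ahead of the robot, y to its left, z up, the work surface at z = 0. Lengths are in m, angles in rad, forces in N, time in s.
With the tool pointing down it reaches from about 0.3 to 0.75 m from the base axis. Payload 8.5 kg.
Tool frame: the origin (TCP) lies where the fingers leave the gripper's body, on its centre line; the fingertips stand 64 mm ahead of it and the grasp point (between the pads) lies 45 mm ahead of it (ctrl.tcp_to_grasp is the distance from the TCP to the grasp point, in m); z points along the fingers, x is the direction in which the jaws open and shut, and the axes are right-handed (so a half turn about z gives the same grasp; the last joint's range is limited). The gripper opens to 88 mm and grips with 3 to 60 N. Pads are 18 mm wide; open, the fingers measure 123 mm over their backs; the gripper's body (75 mm by 187 mm) begins 45 mm behind the grasp point.
Start: joints at [-1.525, 0.381, 1.297, -0, 1.464, -0.215], TCP at [0.142, -0.531, 0.303] pointing down, gripper open.
Joint ranges: [-3.11, 3.11], [-0.89, 2.33], [0.22, 2.48], [-1.42, 4.56], [0.17, 2.85], [-2.88, 2.88]. Speed limits (rad/s): [2.39, 2.39, 3.14, 3.14, 3.14, 3.14].

### API

Orientations are given as a unit quaternion [x, y, z, w].
In Python, from bench import ctrl gives the robot as it stands.
- The arm moves only by the shell command python3 -m crank 'ROWS'. ROWS is a JSON object of lists of equal length, an entry for each row: "xyz": the shift along the world's x, y, z in m, a list of three; "rotation": the turn, a rotation vector about the world's x, y, z in rad, a list of three; "claw": the gripper command: -1 is fully open, 1 is shut, values between are in proportion. A call has 1 to 12 rows; each row is the pose to reach, as a shift and turn from the pose measured when the call began; what a row does not reach only later rows make up. A row lasts 1/12 s, in which the tool goes at most 41.7 mm and 7.16 degrees, less where a joint would pass 70% of its speed; a pose out of reach is approached as far as the arm can. A call with a gripper value outside its range is refused whole. The fingers move at their own pace and stop on an object; the grip force is fixed at half the most. Time passes only in rows, so rows that repeat a pose let the fingers close. It gives the time, the measured TCP pose, the force and the opening at its end, in the units of the state.
- ctrl.sense(): the state, without advancing time (a new reading comes with each control period).
- ctrl.read_camera(name): name is "scene" or "top" or "wrist"; returns (picture, depth): 384x512x3 uint8, red, green, blue; 384x512 float32, m along the optical axis (not along the pixel's ray), 0 where there is no reading.
- ctrl.camera_params(name): a dict with "fx", "fy", "cx", "cy" (pixels), "distortion" ([k1, k2, p1, p2, k3] as OpenCV has them; the pictures are not rectified), "extrinsics" (4x4, takes a point from camera to world coordinates); the wrist camera has in their place "T_tool_cam" (4x4, takes a point from camera to tool coordinates, whose origin is the TCP and whose axes are the tool frame's). Camera axes: x right, y down, z forward; pixel columns grow to the right and rows downward; lengths in m; the calibration is good to about 2 mm. A picture is of the moment at which its call begins: read the wrist's pose just before it. camera_params takes no time and is no camera call.
- ctrl.hand_in(): hands the job in, once; it reports no verdict.
The state is a dict: "t": time; "joint_pos": joint angles; "dq": joint speeds; "tau": joint torques, N m; "tcp_pos": TCP position; "ee_rot": TCP orientation; "wrist_force": force on the tool from outside, world axes, zero at the start; "wrist_torque": the same for the moment, N m; "finger_gap": finger opening in m.
Only numpy, scipy, OpenCV 4.12 (cv2) and the standard library are available. Lean on these libraries where they do the work, as an engineer would, in place of code of your own. Each camera call takes 0.05 s, during which the arm holds its last target.

### The job

Set the red spirit level on the middle of the black slate clock base, lengthwise along the slate, and let go of it. Then turn the brass knob of the levelling foot until the bubble stands still between the two black lines, and after that press the level down onto the slate with about 10 N (it has a black rubber pad for that), bubble still between the lines, and finish while still pressing, so that I can lock the foot meanwhile. Do not disturb the watch, finial, bushing tool, loupe or brass weight.

Things in the scene. Friction and masses are not known exactly. Their poses are not given: they have to be found in the camera images.
- level: red spirit level, a loose block 130 mm long (its y axis), 40 mm wide (x), 28 mm high, 0.24 to 0.38 kg, flat on the shelf at the start. Origin at the centre of its underside, z up. A yellow-green vial lies along y in its top at x = -10 mm; a black rubber press pad is on top at x = +10 mm. It may lie on the slate either way round
- bubble (a joint): position (m) of the pale 14 mm long bubble along the level's y axis, 0 at the middle of the vial, ends at +-0.018. The vial's two black lines are 21 mm apart inside, so the bubble is between them within +-0.0035. It floats to the higher end of the level, 6.5 mm per 0.01 rad of slope, and takes about 2 s to settle
- press_pad (a point): centre of the top of the level's rubber press pad, 18 mm across, 6 mm proud of the level's top (34 mm above its underside), midway along the level
- slate: black slate clock base, 240 mm long (its y axis), 120 wide, 28 thick, thin gold line around its top; too low at the foot end at the start. Origin on the axis of its two pivot feet, 34 mm below its top, 105 mm from its middle towards -y; it tilts about its x axis only and cannot be shifted. The levelling foot is at its +y end
- slate_mid (a point): middle of the slate's top face, 60 mm above the shelf when level; its y axis runs along the slate towards the levelling foot
- foot_knob (a point): centre of the round knurled brass knob of the levelling foot: 40 mm across, 28 mm high, upright, underside 78 mm above the shelf, 155 mm from the slate's middle. It does not rise. Clockwise from above raises that end of the slate, 0.010 rad per rad turned (a bubble along the slate moves 6.5 mm per rad); it needs 1.1 to 2.4 rad clockwise, takes about 0.13 N m and stays where left
- watch: silver hunter pocket watch, disc 50 mm across, 14 mm high, lying on the shelf; bystander; origin at the centre of its underside
- finial: brass cone finial, 36 mm across, 54 mm high, standing; bystander; origin at the centre of its underside
- bushing_tool: steel bushing tool, 135 mm long, 18 mm thick, lying along y; bystander; origin on its underside
- loupe: black loupe, 34 mm across, 28 mm high, standing; bystander; origin at the centre of its underside
- weight: brass clock weight, 44 mm across, 65 mm high, standing; bystander; origin at the centre of its underside
There are look-alikes about, which are no part of the job. Leave any grey or pink look-alike of the level alone.

How it is judged:
By the outcome, as a careful person would: the job done as asked, in the order asked, and still so for the second after the job is handed in, while the arm keeps its last pose, push and grip.
It also fails if it takes over 64 s, if anything falls off the work surface, if the arm or the gripper's body presses on something with over 40 N, if the wrist force passes 120 N, or if a joint passes its speed limit or range.

## Working session

There is one attempt and no reset: what is moved stays moved. The work goes in short steps, Python scripts to look and compute and a shell command to move; the robot and the scene stay as the last step left them, time stands still between calls to the robot, and variables do not carry over. Pictures are saved under pics/ and viewed, and the job is handed in when it is done.

```bash
ls; mkdir -p pics
python3 - <<'E'
from bench import ctrl
import cv2,json
print(ctrl.sense())
for n in ("scene","top","wrist"):
    p,d=ctrl.read_camera(n); cv2.imwrite(f"pics/{n}0.png",p[:,:,::-1])
    import numpy as np; np.save(f"pics/{n}0d.npy",d)
    c=ctrl.camera_params(n); print(n,c)
E
```

```text
pics
{'t': 0.0, 'joint_pos': array([-1.52526304e+00,  3.81205299e-01,  1.29827104e+00, -1.95812286e-05,
        1.46361679e+00, -2.15314256e-01]), 'dq': array([-2.52929803e-03,  4.98522288e-05,  3.83554633e-04, -9.24958286e-04,
        2.31154774e-04,  4.09082174e-04]), 'tau': array([-1.71504063e-03, -4.37933350e+01, -2.24558312e+01,  7.11695943e-02,
        3.52025649e-02, -9.97281677e-05]), 'tcp_pos': array([ 0.14182214, -0.53119671,  0.30212925]), 'ee_rot': array([ 7.93063945e-01, -6.09137929e-01, -4.91047916e-04, -5.67292157e-04]), 'wrist_force': array([ 0.31499083, -0.87464973, -0.4651114 ]), 'wrist_torque': array([0.03938872, 0.0029198 , 0.00543511]), 'finger_gap': 0.08828348079780399}
scene {'fx': 388.75797836277684, 'fy': 388.75797836277684, 'cx': 245.78075826964545, 'cy': 193.1115997280696, 'distortion': array([-0.13645407,  0.        ,  0.        ,  0.        ,  0.        ]), 'extrinsics': array([[ 0.2940742 ,  0.78416821, -0.54644358,  1.10050798],
       [ 0.95576945, -0.24426731,  0.16382382, -0.15473469],
       [-0.00501287, -0.57045044, -0.82131673,  0.90573911],
    
[... 361 characters left out ...]
0.02940902,  0.00968127],
       [-0.0260143 , -0.18117387, -0.98310695,  1.35899921],
       [ 0.        ,  0.        ,  0.        ,  1.        ]])}
wrist {'fx': 311.794601105428, 'fy': 311.794601105428, 'cx': 256.69893913752713, 'cy': 190.16806093536098, 'distortion': array([-0.03322147,  0.        ,  0.        ,  0.        ,  0.        ]), 'T_tool_cam': array([[ 9.99998941e-01,  7.84678262e-04, -1.22557874e-03,
        -1.16560412e-03],
       [-4.20837029e-04,  9.62121282e-01,  2.72621464e-01,
        -6.92701474e-02],
       [ 1.39307553e-03, -2.72620659e-01,  9.62120593e-01,
        -8.23549623e-02],
       [ 0.00000000e+00,  0.00000000e+00,  0.00000000e+00,
         1.00000000e+00]])}
```

View pics/scene0.png

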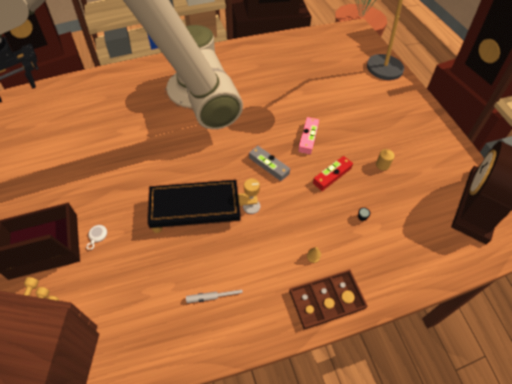

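View pics/top0.png

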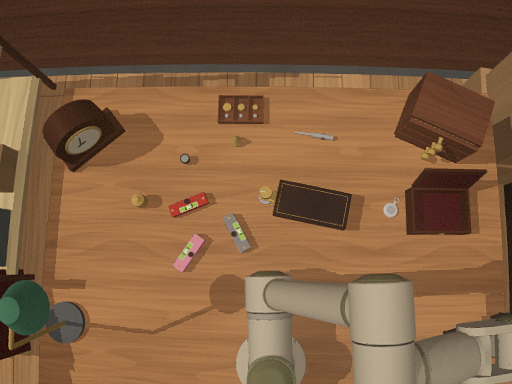

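View pics/wrist0.png

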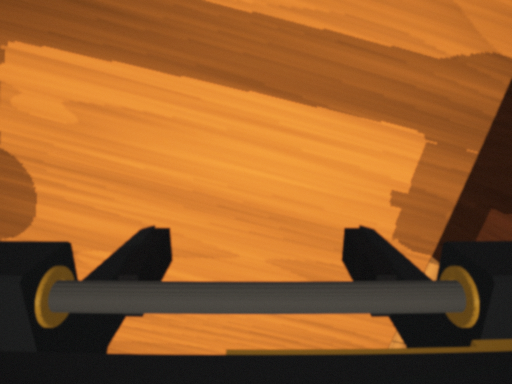

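The three level-like blocks in the top view are red at (188,205), grey at (237,233) and pink at (189,253). In the scene view they are red (333,172), grey (269,163) and pink (309,136). By the description I choose the red one. The slate is at top (312,205), with the knob at its left end at (265,192).

```bash
cat > h.py <<'E'
import numpy as np,cv2
from scipy.spatial.transform import Rotation as R
from bench import ctrl
def pose(s):
    T=np.eye(4);T[:3,:3]=R.from_quat(s["ee_rot"]).as_matrix();T[:3,3]=s["tcp_pos"];return T
def cam(n,s=None):
    c=ctrl.camera_params(n)
    E=c["extrinsics"] if n!="wrist" else pose(s)@c["T_tool_cam"]
    K=np.array([[c["fx"],0,c["cx"]],[0,c["fy"],c["cy"]],[0,0,1]])
    return K,c["distortion"],E
def onplane(px,C,z):
    K,D,E=C
    p=cv2.undistortPoints(np.array(px,float).reshape(-1,1,2),K,D).reshape(-1,2)
    d=np.c_[p,np.ones(len(p))]@E[:3,:3].T; o=E[:3,3]
    return o+d*((z-o[2])/d[:,2])[:,None]
def proj(P,C):
    K,D,E=C; W=np.linalg.inv(E)
    return cv2.projectPoints(np.array(P,float).reshape(-1,1,3),cv2.Rodrigues(W[:3,:3])[0],W[:3,3],K,D)[0].reshape(-1,2)
E
python3 - <<'E'
from h import *
for n,(x,y,w,h) in {"top":(110,160,260,110),"scene":(140,120,250,120)}.items():
    im=cv2.imread(f"pics/{n}0.png")
    cr=cv2.resize(im[y:y+h,x:x+w],None,fx=3,fy=3,interpolation=cv2.INTER_CUBIC); cv2.imwrite(f"pics/{n}0c.png",cr)
    hsv=cv2.cvtColor(im,cv2.COLOR_BGR2HSV)
    C=cam(n)
    def comps(m,name,z,mn=15):
        cs,_=cv2.findContours(m.astype(np.uint8),cv2.RETR_EXTERNAL,cv2.CHAIN_APPROX_NONE)
        for c in cs:
            if cv2.contourArea(c)<mn: continue
            r=cv2.minAreaRect(c); b=onplane(cv2.boxPoints(r),C,z)
            print(n,name,np.round(r[0],1),np.round(r[1],1),cv2.contourArea(c),"ctr",np.round(onplane([r[0]],C,z)[0],3),"corners",np.round(b[:,:2],3).tolist())
    H,S,V=cv2.split(hsv)
    comps(((H<4)|(H>174))&(S>190)&(V>120),"red",.028)
    comps((H>25)&(H<45)&(S>100)&(V>120),"vial",.028,5)
    comps((V<40),"black",.05,800)
E
```

```text
top vial [182.3 255.2] [3.5 5.7] 15.5 ctr [0.342 0.294 0.028] corners [[0.34, 0.304], [0.353, 0.292], [0.345, 0.283], [0.332, 0.296]]
top vial [188.7 246. ] [3.3 6.4] 16.0 ctr [0.373 0.274 0.028] corners [[0.367, 0.284], [0.385, 0.273], [0.379, 0.263], [0.362, 0.274]]
top vial [241.3 235.1] [7.6 3.1] 14.0 ctr [0.413 0.101 0.028] corners [[0.422, 0.112], [0.426, 0.103], [0.404, 0.091], [0.4, 0.1]]
top vial [236.3 226.4] [8.2 3.6] 10.5 ctr [0.441 0.119 0.028] corners [[0.45, 0.131], [0.456, 0.121], [0.433, 0.106], [0.427, 0.116]]
top vial [183.1 208.7] [3.1 5.8] 10.0 ctr [0.496 0.298 0.028] corners [[0.496, 0.31], [0.506, 0.293], [0.496, 0.287], [0.487, 0.304]]
top vial [194.4 204.2] [3.2 4.4] 9.5 ctr [0.512 0.261 0.028] corners [[0.515, 0.27], [0.52, 0.256], [0.51, 0.252], [0.505, 0.266]]
scene red [332.9 172.1] [14.2 39.6] 313.5 ctr [0.521 0.281 0.028] corners [[0.525, 0.217], [0.469, 0.342], [0.516, 0.348], [0.569, 0.225]]
scene vial [326.3 170.8] [4.2 6.4] 21.5 ctr [0.511 0.265 0.028] corners [[0.51, 0.253], [0.498, 0.272], [0.511, 0.276], [0.522, 0.257]]
scene vial [335.1 164.3] [
[... 829 characters left out ...]
 81.2] 2006.0 ctr [ 0.511 -0.126  0.05 ] corners [[0.445, -0.227], [0.49, -0.011], [0.574, -0.029], [0.531, -0.236]]
scene black [482.3 206.8] [50.2 61.4] 1426.0 ctr [0.769 0.626 0.05 ] corners [[0.783, 0.492], [0.645, 0.682], [0.756, 0.778], [0.879, 0.578]]
scene black [22.2 46.2] [44.2 69.7] 1340.5 ctr [-0.436 -0.639  0.05 ] corners [[-0.3, -0.757], [-0.837, -0.732], [-0.596, -0.511], [-0.143, -0.575]]
scene black [494.8  39.7] [37.1 85.7] 2418.5 ctr [0.091 1.25  0.05 ] corners [[0.241, 0.937], [-0.275, 1.592], [-0.124, 1.704], [0.348, 1.019]]
scene black [268.7  13.2] [34.3 77.9] 1844.5 ctr [-0.307  0.373  0.05 ] corners [[-0.443, 0.233], [-0.459, 0.597], [-0.185, 0.506], [-0.183, 0.185]]
```

```bash
ls pics
```

```text
scene0.png
scene0c.png
scene0d.npy
top0.png
top0c.png
top0d.npy
wrist0.png
wrist0d.npy
```

View pics/top0c.png

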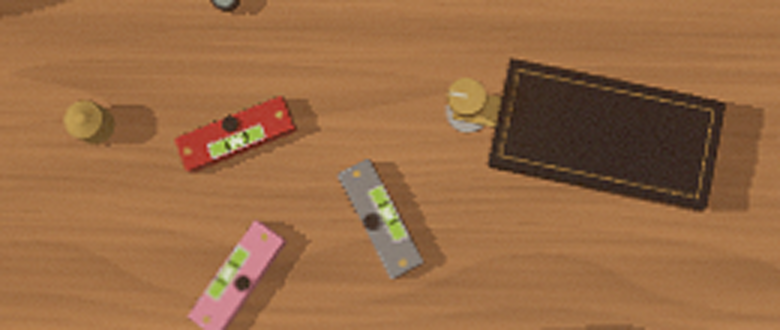

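View pics/scene0c.png

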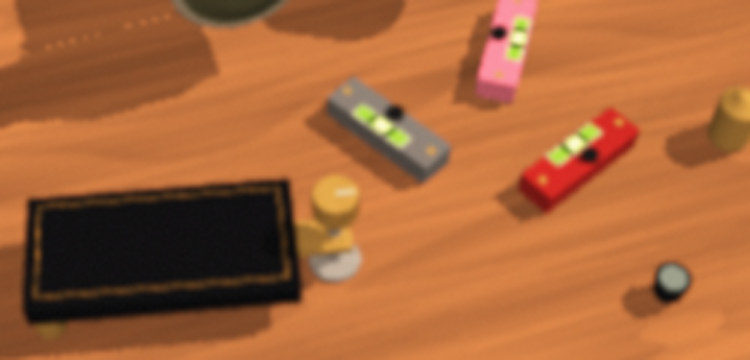

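The top crop shows the red level with its black pad on the far (+x) side of the vial and corners near crop (177,143), (283,97), (297,128), (190,172). The slate corners are at (512,60), (723,103), (705,209), (491,166) and the knob top is at about (467,97).

Run:
```python
from h import *
C=cam("top")
f=lambda p:(np.array(p,float)+.5)/3-.5+np.array([110,160])
L=onplane(f([(177,143),(283,97),(297,128),(190,172)]),C,.028)
S=onplane(f([(512,60),(723,103),(705,209),(491,166)]),C,.058)
k=onplane(f([(467,97)]),C,.106)
an=lambda v:np.degrees(np.arctan2(v[1],v[0]))
print("L",L[:,:2].round(3).tolist(),L.mean(0),an(L[0]-L[1]),an(L[3]-L[2]))
print("S",S[:,:2].round(3).tolist(),S.mean(0),an(S[0]-S[1]),an(S[3]-S[2]))
print("knob top",k)
m=S.mean(0);u=(S[0]-S[1]+S[3]-S[2]);u/=np.linalg.norm(u);print("knob pred",m+.155*u)
C2=cam("scene");f2=lambda p:(np.array(p,float)+.5)/3-.5+np.array([140,120])
S2=onplane(f2([(28,200),(289,182),(299,284),(26,305)]),C2,.058);print("S2",S2[:,:2].round(3).tolist(),S2.mean(0),an(S2[1]-S2[0]),an(S2[2]-S2[3]))
print("knob2",onplane(f2([(335,190)]),C2,.106))
T=pose(ctrl.sense());print(T.round(3), "toolx",an(T[:3,0]))
```

```text
L [[0.5, 0.348], [0.554, 0.231], [0.519, 0.213], [0.468, 0.331]] [0.51028928 0.28075256 0.028     ] 114.78121618297342 113.65852801124844
S [[0.594, -0.023], [0.55, -0.253], [0.435, -0.232], [0.478, -0.002]] [ 0.51422236 -0.12744628  0.058     ] 79.20459992185425 79.47873768848024
knob top [[0.54403132 0.02446476 0.106     ]]
knob pred [0.54289017 0.02487955 0.058     ]
S2 [[0.437, -0.23], [0.488, 0.001], [0.595, -0.021], [0.546, -0.249]] [ 0.51654735 -0.12462858  0.058     ] 77.50963509494349 78.0192505553318
knob2 [[0.54261707 0.02754389 0.106     ]]
[[ 0.258 -0.966 -0.     0.142]
 [-0.966 -0.258  0.001 -0.531]
 [-0.001 -0.    -1.     0.302]
 [ 0.     0.     0.     1.   ]] toolx -75.0576069620719
```

```bash
python3 -m crank '{"xyz":[[0.03,0.032,0],[0.06,0.064,0],[0.09,0.095,0],[0.12,0.127,0],[0.15,0.16,0],[0.18,0.19,0],[0.21,0.222,0],[0.24,0.254,0],[0.27,0.286,0],[0.3,0.318,0],[0.33,0.35,0],[0.36,0.38,0]],"rotation":[[0,0,0.07],[0,0,0.15],[0,0,0.22],[0,0,0.29],[0,0,0.36],[0,0,0.44],[0,0,0.51],[0,0,0.58],[0,0,0.65],[0,0,0.73],[0,0,0.8],[0,0,0.87]],"claw":[-1,-1,-1,-1,-1,-1,-1,-1,-1,-1,-1,-1]}'
```

```text
t: 1.15
tcp_pos: [0.4863, -0.1661, 0.3023]
ee_rot: [0.976, -0.216, -0.001, -0.0]
wrist_force: [1.1, -1.0, -0.3]
finger_gap: 0.0884
```

```bash
python3 -m crank '{"xyz":[[0.005,0.037,0],[0.01,0.075,0],[0.012,0.112,0],[0.015,0.15,0],[0.018,0.187,0],[0.02,0.224,0],[0.022,0.261,-0.01],[0.024,0.298,-0.02],[0.024,0.335,-0.03],[0.024,0.372,-0.04],[0.024,0.41,-0.05],[0.024,0.447,-0.06]],"rotation":[[0,0,0.07],[0,0,0.15],[0,0,0.22],[0,0,0.29],[0,0,0.36],[0,0,0.43],[0,0,0.5],[0,0,0.58],[0,0,0.65],[0,0,0.72],[0,0,0.79],[0,0,0.86]],"claw":[-1,-1,-1,-1,-1,-1,-1,-1,-1,-1,-1,-1]}'
python3 -m crank '{"xyz":[[0,0.008,0],[0,0.008,0]],"rotation":[[0,0,0],[0,0,0]],"claw":[-1,-1]}'
python3 - <<'E'
from h import *
s=ctrl.sense(); p,d=ctrl.read_camera("wrist"); cv2.imwrite("pics/w1.png",p[:,:,::-1]); np.save("pics/w1.npy",d)
C=cam("wrist",s); T=pose(s); print(s["tcp_pos"],np.degrees(np.arctan2(T[1,0],T[0,0])),s["joint_pos"])
hsv=cv2.cvtColor(p,cv2.COLOR_RGB2HSV);H,S,V=cv2.split(hsv)
m=(((H<5)|(H>174))&(S>170)&(V>60)).astype(np.uint8)
n,l,st,ce=cv2.connectedComponentsWithStats(m); i=1+st[1:,4].argmax();print(st[i])
c=max(cv2.findContours((l==i).astype(np.uint8),cv2.RETR_EXTERNAL,cv2.CHAIN_APPROX_NONE)[0],key=cv2.contourArea)
b=onplane(cv2.boxPoints(cv2.minAreaRect(c)),C,.028);print(b.round(4),b.mean(0))
E
```

```text
t: 2.15
tcp_pos: [0.5099, 0.2829, 0.2416]
ee_rot: [0.977, 0.212, -0.001, 0.0]
wrist_force: [-0.4, -0.8, 0.3]
finger_gap: 0.0879
t: 2.32
tcp_pos: [0.5091, 0.2929, 0.2405]
ee_rot: [0.977, 0.213, -0.002, 0.0]
wrist_force: [-0.5, 0.4, 0.3]
finger_gap: 0.0883
[0.50912777 0.29292941 0.24054428] 24.648545690048405 [ 3.20619807e-01  4.96007425e-01  1.29099254e+00  2.62384488e-04
  1.35809523e+00 -1.09633209e-01]
[ 237  116   43  128 3348]
[[0.5179 0.2218 0.028 ]
 [0.4682 0.34   0.028 ]
 [0.5023 0.355  0.028 ]
 [0.5561 0.2385 0.028 ]] [0.51111066 0.28885262 0.028     ]
```

View pics/w1.png

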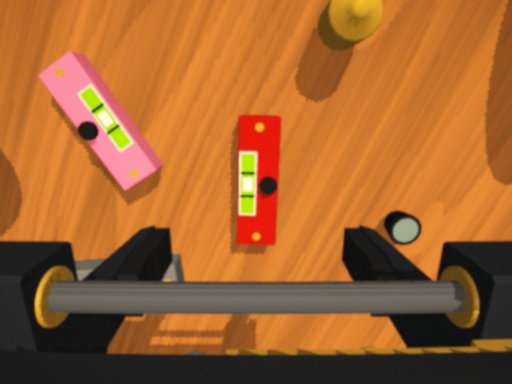

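Wrist view: the red level stands at (258,180), with its pad at (267,186), vial at (248,183) and gold dots at (260,127) and (256,236). I measure its centre from the dots and pad.

Run:
```python
from h import *
p=cv2.imread("pics/w1.png");s=ctrl.sense();C=cam("wrist",dict(ee_rot=s["ee_rot"],tcp_pos=s["tcp_pos"]))
cr=p[100:260,220:300];cv2.imwrite("pics/w1c.png",cv2.resize(cr,None,fx=3.6,fy=3.6,interpolation=cv2.INTER_CUBIC))
g=cv2.cvtColor(p,cv2.COLOR_BGR2GRAY)
hsv=cv2.cvtColor(p,cv2.COLOR_BGR2HSV);H,S,V=cv2.split(hsv)
def cen(m,x0,y0,x1,y1):
    M=np.zeros_like(m);M[y0:y1,x0:x1]=m[y0:y1,x0:x1];ys,xs=np.nonzero(M);return xs.mean(),ys.mean(),len(xs)
d1=cen((H>10)&(H<25)&(V>150),252,119,268,135);d2=cen((H>10)&(H<25)&(V>150),248,229,264,243);pad=cen(V<50,258,172,278,200)
print(d1,d2,pad)
a,b=onplane([d1[:2],d2[:2]],C,.028);q=onplane([pad[:2]],C,.034)[0]
print(a,b,(a+b)/2,np.linalg.norm(a-b),np.degrees(np.arctan2(*(a-b)[[1,0]])),q)
u=(a-b)/np.linalg.norm(a-b);x=np.array([u[1],-u[0],0]);print("ctr from pad",q-.01*x)
print(ctrl.sense()["tcp_pos"])
```

```text
(np.float64(259.089552238806), np.float64(126.91044776119404), 67) (np.float64(256.0), np.float64(235.92307692307693), 52) (np.float64(267.7752808988764), np.float64(185.25280898876406), 178)
[0.49017607 0.33664347 0.028     ] [0.53326998 0.23520909 0.028     ] [0.51172302 0.28592628 0.028     ] 0.11020897996211329 113.01797783216212 [0.52056575 0.29039021 0.034     ]
ctr from pad [0.51136193 0.28648001 0.034     ]
[0.50961053 0.29126157 0.24119134]
```

View pics/w1c.png

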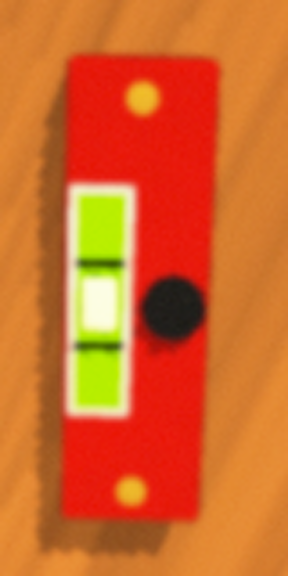

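```bash
python3 -m crank '{"xyz":[[0.0015,-0.0045,-0.02],[0.0015,-0.0045,-0.05],[0.0015,-0.0045,-0.08],[0.0015,-0.0045,-0.11],[0.0015,-0.0045,-0.135],[0.0015,-0.0045,-0.155],[0.0015,-0.0045,-0.168],[0.0015,-0.0045,-0.173],[0.0015,-0.0045,-0.173]],"rotation":[[0,0,-0.02],[0,0,-0.02],[0,0,-0.02],[0,0,-0.02],[0,0,-0.02],[0,0,-0.02],[0,0,-0.02],[0,0,-0.02],[0,0,-0.02]],"claw":[-1,-1,-1,-1,-1,-1,-1,-1,-1]}'
```

```text
t: 3.12
tcp_pos: [0.5114, 0.2853, 0.0679]
ee_rot: [0.979, 0.201, -0.002, 0.0]
wrist_force: [-0.9, -0.7, 0.8]
finger_gap: 0.0882
```

```bash
python3 -m crank '{"xyz":[[0,0.001,0],[0,0.001,0],[0,0.001,0],[0,0.001,0],[0,0.001,0],[0,0.001,0],[0,0.001,0],[0,0.001,0]],"rotation":[[0,0,0],[0,0,0],[0,0,0],[0,0,0],[0,0,0],[0,0,0],[0,0,0],[0,0,0]],"claw":[1,1,1,1,1,1,1,1]}'
```

```text
t: 3.78
tcp_pos: [0.5115, 0.2864, 0.068]
ee_rot: [0.979, 0.202, -0.002, 0.0]
wrist_force: [-0.1, 0.6, 0.7]
finger_gap: 0.0399
```

```bash
python3 -m crank '{"xyz":[[0,0,0.03],[0,0,0.07],[0,0,0.11],[0,-0.02,0.14],[0,-0.055,0.15],[0,-0.09,0.15],[0,-0.125,0.15],[0,-0.16,0.15],[0,-0.195,0.15],[0,-0.23,0.15],[0,-0.265,0.15],[0.001,-0.3,0.15]],"rotation":[[0,0,0],[0,0,0],[0,0,0],[0,0,0],[0,0,-0.07],[0,0,-0.15],[0,0,-0.22],[0,0,-0.3],[0,0,-0.37],[0,0,-0.45],[0,0,-0.52],[0,0,-0.6]],"claw":[1,1,1,1,1,1,1,1,1,1,1,1]}'
python3 -m crank '{"xyz":[[0,-0.03,0],[0.001,-0.06,0],[0.002,-0.085,0],[0.002,-0.1,0],[0.002,-0.1,0],[0.002,-0.1,0]],"rotation":[[0,0,0],[0,0,0],[0,0,0],[0,0,0],[0,0,0],[0,0,0]],"claw":[1,1,1,1,1,1]}'
python3 - <<'E'
from h import *
s=ctrl.sense(); p,d=ctrl.read_camera("wrist"); cv2.imwrite("pics/w2.png",p[:,:,::-1]); np.save("pics/w2.npy",d)
T=pose(s); print(s["tcp_pos"],s["ee_rot"].tolist(),np.degrees(np.arctan2(T[1,0],T[0,0])),s["joint_pos"],s["wrist_force"],s["finger_gap"])
import json;json.dump(dict(tcp_pos=s["tcp_pos"].tolist(),ee_rot=s["ee_rot"].tolist()),open("pics/w2.json","w"))
E
```

```text
t: 4.78
tcp_pos: [0.5117, -0.0151, 0.2176]
ee_rot: [0.995, -0.099, -0.002, -0.0]
wrist_force: [0.4, -0.5, -3.2]
finger_gap: 0.0394
t: 5.28
tcp_pos: [0.5134, -0.1154, 0.217]
ee_rot: [0.995, -0.099, -0.003, -0.001]
wrist_force: [-0.3, 0.2, -3.7]
finger_gap: 0.0401
[ 0.51338698 -0.1153861   0.21699607] [0.995046949410324, -0.09935383377115294, -0.0031562346869012433, -0.0006498975174683625] -11.403862218522297 [-4.45947209e-01  4.21861981e-01  1.49893871e+00 -9.77930831e-04
  1.22717092e+00 -2.46577726e-01] [-0.25158411  0.2016305  -3.66592062] 0.04014717583070546
```

View pics/w2.png

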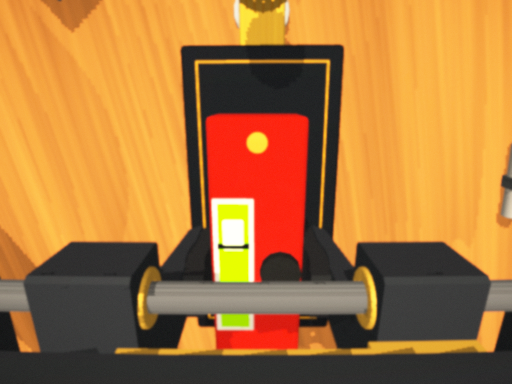

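Run:
```python
from h import *
import json
s=json.load(open("pics/w2.json"));s={k:np.array(v) for k,v in s.items()};C=cam("wrist",s)
p=cv2.imread("pics/w2.png");V=p.max(2)
Ls=[];Rs=[]
for r in range(60,215,5):
    x=np.nonzero(V[r,150:380]<80)[0]+150; Ls.append((x.min()-.5,r));Rs.append((x.max()+.5,r))
def z(r): return .0575+ (r-60)/155*.001   # foot end low
Lw=np.array([onplane([q],C,z(q[1]))[0] for q in Ls]);Rw=np.array([onplane([q],C,z(q[1]))[0] for q in Rs])
for W in(Lw,Rw):
    f=np.polyfit(W[:,1],W[:,0],1);print(W[0],W[-1],"edge yaw",90-np.degrees(np.arctan(f[0])))
c=(Lw+Rw)/2;f=np.polyfit(c[:,1],c[:,0],1);print("width",np.linalg.norm((Rw-Lw).mean(0)))
far=[]
for x in range(195,335,10):
    if 235<x<292: continue
    y=np.nonzero(V[30:80,x]<80)[0].min()+30-.5;far.append((x,y))
F=onplane(far,C,.0565);fm=F.mean(0);print("far edge mid y",fm, np.degrees(np.arctan2(*(F[-1]-F[0])[[1,0]])))
for ang in (78,78.6,79.3):
    u=np.array([np.cos(np.radians(ang)),np.sin(np.radians(ang))])
    # far edge mid: intersection of centreline w far edge
    print(ang,"mid", fm[:2]-.12*u)
print("centreline x at y",np.polyval(f,[fm[1],-.126]))
```

```text
[ 0.47734039 -0.00518314  0.0575    ] [ 0.45588389 -0.11816257  0.05846774] edge yaw 79.00810749806108
[ 0.59127155 -0.02816949  0.0575    ] [ 0.56991037 -0.14082406  0.05846774] edge yaw 79.09886763172678
width 0.11634054317167206
far edge mid y [ 0.53324299 -0.00642781  0.0565    ] -11.428859081588291
78 mid [ 0.50829358 -0.12380552]
78.6 mid [ 0.50952411 -0.12406035]
79.3 mid [ 0.51096299 -0.12434134]
centreline x at y [0.53650145 0.5133741 ]
```

```bash
cat > st.py <<'E'
from h import *
s=ctrl.sense();T=pose(s);z=T[:3,2]
tilt=np.cross(z,[0,0,-1])
print(s["t"],"tcp",s["tcp_pos"].round(4),"yaw",np.degrees(np.arctan2(T[1,0],T[0,0])).round(2),"tiltfix",tilt.round(4),"F",s["wrist_force"].round(2),"M",s["wrist_torque"].round(2),"gap",round(s["finger_gap"],4),"j",s["joint_pos"].round(3))
E
python3 st.py
python3 -m crank '{"xyz":[[0.0005,-0.01,-0.02],[0.0005,-0.01,-0.045],[0.0005,-0.01,-0.065],[0.0005,-0.01,-0.078],[0.0005,-0.01,-0.085],[0.0005,-0.01,-0.085],[0.0005,-0.01,-0.085]],"rotation":[[0,0,0.006],[0,0,0.006],[0,0,0.006],[0,0,0.006],[0,0,0.006],[0,0,0.006],[0,0,0.006]],"claw":[1,1,1,1,1,1,1]}';python3 st.py
```

```text
5.3333 tcp [ 0.5134 -0.1146  0.2171] yaw -11.33 tiltfix [-0.0019 -0.006  -0.    ] F [ 0.26  0.13 -3.69] M [-0.   -0.03 -0.01] gap 0.0394 j [-4.450e-01  4.210e-01  1.499e+00 -1.000e-03  1.227e+00 -2.470e-01]
t: 5.92
tcp_pos: [0.5142, -0.124, 0.1325]
ee_rot: [0.995, -0.095, -0.003, -0.001]
wrist_force: [-0.4, 0.1, -3.1]
finger_gap: 0.0396
5.9167 tcp [ 0.5142 -0.124   0.1325] yaw -10.93 tiltfix [-0.0019 -0.0058 -0.    ] F [-0.38  0.09 -3.07] M [-0.06 -0.1   0.02] gap 0.0396 j [-4.600e-01  5.360e-01  1.594e+00 -1.000e-03  1.018e+00 -2.690e-01]
```

```bash
python3 -m crank '{"xyz":[[0,-0.001,-0.002],[0,-0.001,-0.0035],[0,-0.001,-0.0045],[0,-0.001,-0.0045]],"rotation":[[0,0,0],[0,0,0],[0,0,0],[0,0,0]],"claw":[1,1,1,1]}';python3 st.py
```

```text
t: 6.25
tcp_pos: [0.5142, -0.1251, 0.1282]
ee_rot: [0.995, -0.095, -0.003, -0.001]
wrist_force: [-0.0, -0.5, -3.8]
finger_gap: 0.0399
6.25 tcp [ 0.5142 -0.1251  0.1282] yaw -10.94 tiltfix [-0.0017 -0.0055 -0.    ] F [-0.01 -0.46 -3.8 ] M [-0.12 -0.11 -0.02] gap 0.0399 j [-4.620e-01  5.420e-01  1.598e+00 -1.000e-03  1.007e+00 -2.710e-01]
```

```bash
python3 -m crank '{"xyz":[[0,0,-0.001],[0,0,-0.001],[0,0,-0.001]],"rotation":[[0,0,0],[0,0,0],[0,0,0]],"claw":[1,1,1]}';python3 -m crank '{"xyz":[[0,0,-0.001],[0,0,-0.001],[0,0,-0.001]],"rotation":[[0,0,0],[0,0,0],[0,0,0]],"claw":[1,1,1]}';python3 st.py
```

```text
t: 6.5
tcp_pos: [0.5143, -0.1251, 0.1273]
ee_rot: [0.995, -0.095, -0.003, -0.001]
wrist_force: [0.6, 0.5, -3.4]
finger_gap: 0.0396
t: 6.75
tcp_pos: [0.5143, -0.125, 0.1266]
ee_rot: [0.995, -0.095, -0.002, -0.0]
wrist_force: [-1.3, 2.3, 0.8]
finger_gap: 0.0395
6.75 tcp [ 0.5143 -0.125   0.1266] yaw -10.93 tiltfix [-0.0014 -0.0048 -0.    ] F [-1.3   2.27  0.82] M [ 0.03  0.08 -0.07] gap 0.0395 j [-4.620e-01  5.450e-01  1.600e+00 -1.000e-03  1.002e+00 -2.710e-01]
```

```bash
python3 -m crank '{"xyz":[[0,0,-0.0003],[0,0,-0.0003],[0,0,-0.0003],[0,0,-0.0003],[0,0,-0.0003],[0,0,-0.0003]],"rotation":[[0,0,0],[0,0,0],[0,0,0],[0,0,0],[0,0,0],[0,0,0]],"claw":[0,-1,-1,-1,-1,-1]}';python3 st.py
python3 -m crank '{"xyz":[[0,0,0.01],[0,0,0.03],[0,0,0.06],[0,0,0.1],[0,0,0.13],[0,0,0.13]],"rotation":[[0,0,0],[0,0,0],[0,0,0],[0,0,0],[0,0,0],[0,0,0]],"claw":[-1,-1,-1,-1,-1,-1]}'
cat > look.py <<'E'
import sys,json
from h import *
n=sys.argv[1];tag=sys.argv[2]
s=ctrl.sense(); p,d=ctrl.read_camera(n); cv2.imwrite(f"pics/{tag}.png",p[:,:,::-1])
json.dump(dict(tcp_pos=s["tcp_pos"].tolist(),ee_rot=s["ee_rot"].tolist()),open(f"pics/{tag}.json","w"))
E
python3 look.py wrist w3;python3 st.py
```

```text
t: 7.25
tcp_pos: [0.5143, -0.1251, 0.1263]
ee_rot: [0.995, -0.095, -0.002, -0.0]
wrist_force: [-1.7, -0.1, -0.3]
finger_gap: 0.0748
7.25 tcp [ 0.5143 -0.1251  0.1263] yaw -10.94 tiltfix [-0.0013 -0.0047 -0.    ] F [-1.69 -0.1  -0.26] M [-0.02 -0.06 -0.06] gap 0.0748 j [-4.620e-01  5.450e-01  1.600e+00 -1.000e-03  1.001e+00 -2.710e-01]
t: 7.75
tcp_pos: [0.5156, -0.1255, 0.263]
ee_rot: [0.995, -0.095, 0.003, 0.002]
wrist_force: [0.7, -1.0, -0.4]
finger_gap: 0.0885
7.8 tcp [ 0.5149 -0.1253  0.2598] yaw -10.93 tiltfix [0.0017 0.0015 0.    ] F [-0.55  0.08 -0.66] M [-0.07 -0.09 -0.02] gap 0.0884 j [-4.620e-01  3.810e-01  1.428e+00 -1.000e-03  1.331e+00 -2.710e-01]
```

View pics/w3.png

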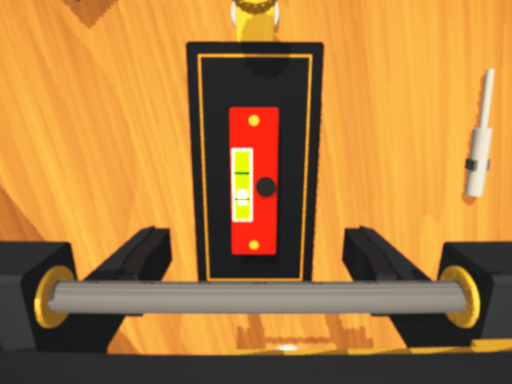

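```bash
cat > lv.py <<'E'
import sys,json
from h import *
def run(tag,ztop=.086,show=True):
    s={k:np.array(v) for k,v in json.load(open(f"pics/{tag}.json")).items()};C=cam("wrist",s)
    p=cv2.imread(f"pics/{tag}.png");H,S,V=cv2.split(cv2.cvtColor(p,cv2.COLOR_BGR2HSV))
    red=(((H<6)|(H>172))&(S>150)&(V>70)).astype(np.uint8)
    c=max(cv2.findContours(red,cv2.RETR_EXTERNAL,cv2.CHAIN_APPROX_NONE)[0],key=cv2.contourArea)
    m=cv2.drawContours(np.zeros_like(red),[cv2.convexHull(c)],-1,1,-1)
    gold=((H>14)&(H<26)&(S>150)&(V>150)&(m>0)).astype(np.uint8)
    n,l,st,ce=cv2.connectedComponentsWithStats(gold)
    i=[k for k in range(1,n) if st[k,4]>=12];g=sorted([tuple(ce[k])+(st[k,4],) for k in i],key=lambda q:-q[2])
    print("gold",np.round(g,1).tolist())
    return p,C,s,m,g
if __name__=="__main__":
    p,C,s,m,g=run(sys.argv[1])
    a,b=sorted([q[:2] for q in g[:2]],key=lambda q:q[1])
    W=onplane([a,b],C,.086);print(W.round(4),"mid",W.mean(0).round(4),"yaw",np.degrees(np.arctan2(*(W[0]-W[1])[[1,0]])))
E
python3 lv.py w3
python3 - <<'E'
from h import *
import json
s={k:np.array(v) for k,v in json.load(open("pics/w3.json")).items()};C=cam("wrist",s)
p=cv2.imread("pics/w3.png");V=p.max(2)
far=[(x,np.nonzero(V[25:80,x]<80)[0].min()+24.5) for x in list(range(195,228,5))+list(range(290,315,5))]
nr=[(x,np.nonzero(V[150:283,x]<80)[0].max()+150.5) for x in range(220,300,10)]
print(far[0],far[-1],nr)
E
python3 - <<'E'
import cv2
p=cv2.imread("pics/w3.png");cv2.imwrite("pics/w3c.png",cv2.resize(p[20:290,180:330],None,fx=2.2,fy=2.2,interpolation=cv2.INTER_CUBIC))
cv2.imwrite("pics/w3d.png",cv2.resize(p[140:230,220:290],None,fx=6,fy=6,interpolation=cv2.INTER_CUBIC))
E
```

```text
gold [[253.2, 120.2, 42.0], [253.6, 244.7, 35.0]]
[[ 0.5232 -0.0696  0.086 ]
 [ 0.5023 -0.1784  0.086 ]] mid [ 0.5128 -0.124   0.086 ] yaw 79.12049186414563
(195, np.float64(42.5)) (310, np.float64(42.5)) [(220, np.float64(277.5)), (230, np.float64(277.5)), (240, np.float64(277.5)), (250, np.float64(277.5)), (260, np.float64(277.5)), (270, np.float64(277.5)), (280, np.float64(277.5)), (290, np.float64(277.5))]
```

View pics/w3c.png

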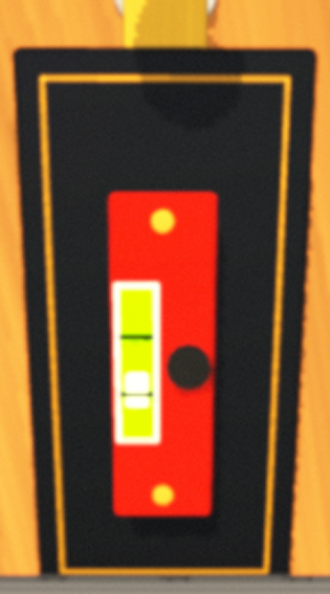

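View pics/w3d.png

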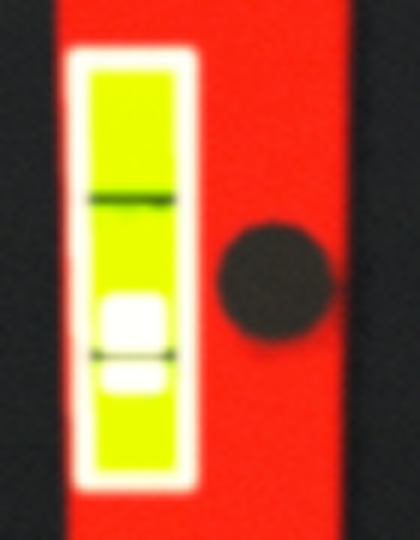

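```bash
python3 -m crank '{"xyz":[[0.005,0.03,0],[0.011,0.06,0],[0.013,0.065,0.02],[0.013,0.065,0.04],[0.013,0.065,0.04],[0.013,0.065,0.04],[0.013,0.065,0.04],[0.013,0.065,0.04],[0.013,0.065,0.04],[0.013,0.065,0.04],[0.013,0.065,0.04],[0.013,0.065,0.04]],"rotation":[[0,0,0],[0,0,0],[0,0,0],[0,0,0],[0,0,0],[0,0,0],[0,0,0],[0,0,0],[0,0,0],[0,0,0],[0,0,0],[0,0,0]],"claw":[-1,-1,-1,-1,-1,-1,-1,-1,-1,-1,-1,-1]}'
python3 look.py wrist w4;python3 st.py;python3 lv.py w4;python3 - <<'E'
import cv2
p=cv2.imread("pics/w4.png")
cv2.imwrite("pics/w4c.png",cv2.resize(p[10:270,160:350],None,fx=2.25,fy=2.25,interpolation=cv2.INTER_CUBIC))
E
```

```text
t: 8.8
tcp_pos: [0.5279, -0.0604, 0.2996]
ee_rot: [0.995, -0.095, 0.001, 0.001]
wrist_force: [0.3, 0.3, 0.4]
finger_gap: 0.0881
8.85 tcp [ 0.5279 -0.0603  0.2997] yaw -10.94 tiltfix [0.0017 0.0013 0.    ] F [-0.01  0.23  0.33] M [-0.01 -0.04  0.03] gap 0.0878 j [-3.360e-01  3.500e-01  1.355e+00 -1.000e-03  1.435e+00 -1.450e-01]
gold [[255.3, 186.9, 51.0]]Traceback (most recent call last):
  File "lv.py", line 16, in <module>
    a,b=sorted([q[:2] for q in g[:2]],key=lambda q:q[1])
    ^^^
ValueError: not enough values to unpack (expected 2, got 1)
```

View pics/w4c.png

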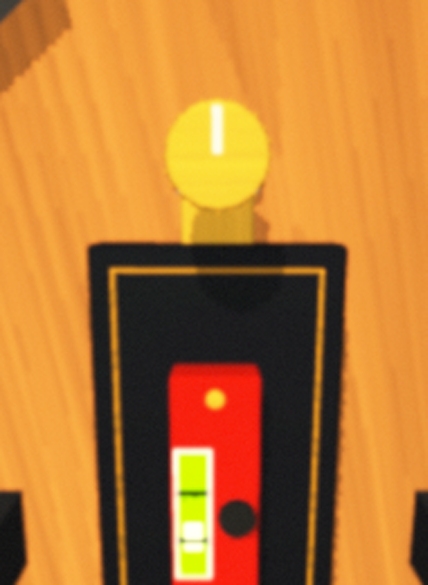

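Run:
```python
from h import *
import json
s={k:np.array(v) for k,v in json.load(open("pics/w4.json")).items()};C=cam("wrist",s)
print(onplane([(256.4,76.7)],C,.106), onplane([(256.4-22.7,76.7),(256.4+22.7,76.7)],C,.106))
C=cam("wrist",{k:np.array(v) for k,v in json.load(open("pics/w3.json")).items()})
a=onplane([(254,55)],C,.0568);b=onplane([(254,279.5)],C,.060);print(a,b,(a+b)/2)
```

```text
[[0.5438806 0.0296229 0.106    ]] [[0.52522592 0.03323652 0.106     ]
 [0.56254311 0.02604059 0.106     ]]
[[ 0.53397597 -0.01723279  0.0568    ]] [[ 0.49254842 -0.22973729  0.06      ]] [[ 0.51326219 -0.12348504  0.0584    ]]
```

```bash
python3 -m crank '{"xyz":[[0.003,0.02,0],[0.006,0.04,0],[0.01,0.06,0],[0.014,0.08,-0.01],[0.0155,0.0885,-0.03],[0.0155,0.0885,-0.05],[0.0155,0.0885,-0.07],[0.0155,0.0885,-0.08],[0.0155,0.0885,-0.09],[0.0155,0.0885,-0.09],[0.0155,0.0885,-0.09]],"rotation":[[0,0,0.11],[0,0,0.22],[0,0,0.33],[0,0,0.44],[0,0,0.55],[0,0,0.66],[0,0,0.77],[0,0,0.85],[0,0,0.89],[0,0,0.89],[0,0,0.89]],"claw":[-1,-1,-1,-1,-1,-1,-1,-1,-1,-1,-1]}'
python3 look.py wrist w5;python3 st.py
```

```text
t: 9.77
tcp_pos: [0.5434, 0.0282, 0.2096]
ee_rot: [0.94, 0.342, 0.001, 0.0]
wrist_force: [-0.3, 0.5, -0.4]
finger_gap: 0.0881
9.8167 tcp [0.5436 0.0281 0.2101] yaw 39.97 tiltfix [0.0001 0.0027 0.    ] F [ 0.05 -0.41  0.11] M [-0.03 -0.17 -0.02] gap 0.088 j [-0.166  0.455  1.463  0.     1.221 -0.864]
```

View pics/w5.png

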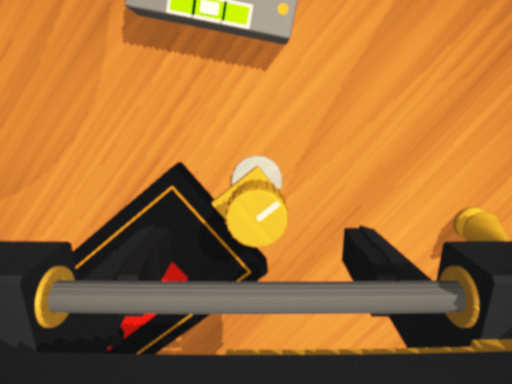

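Run:
```python
from h import *
import json
s={k:np.array(v) for k,v in json.load(open("pics/w5.json")).items()};C=cam("wrist",s)
p=cv2.imread("pics/w5.png");H,S,V=cv2.split(cv2.cvtColor(p,cv2.COLOR_BGR2HSV))
print(proj([s["tcp_pos"]*[1,1,0]+[0,0,.106]],C), onplane([(257,217)],C,.106))
cv2.imwrite("pics/w5c.png",cv2.resize(p[150:260,200:310],None,fx=5,fy=5,interpolation=cv2.INTER_CUBIC))
```

```text
[[256.63143437 218.76603221]] [[0.5428172  0.02922804 0.106     ]]
```

View pics/w5c.png

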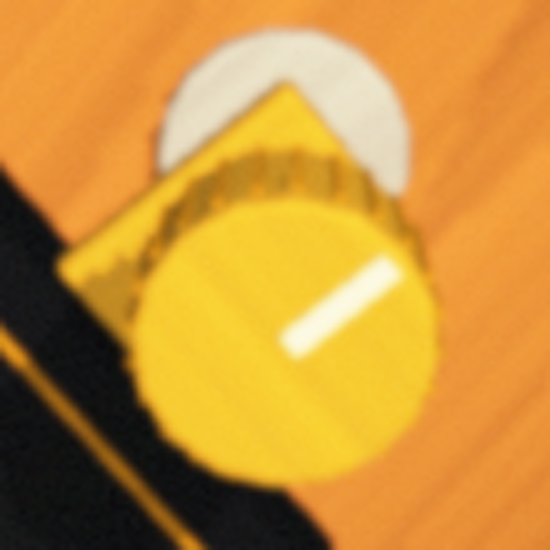

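```bash
python3 -m crank '{"xyz":[[0,0,-0.02],[0,0,-0.04],[0,0,-0.058],[0,0,-0.066],[0,0,-0.066],[0,0,-0.066],[0,0,-0.066],[0,0,-0.066],[0,0,-0.066],[0,0,-0.066],[0,0,-0.066],[0,0,-0.066]],"rotation":[[0,0,0],[0,0,0],[0,0,0],[0,0,0],[0,0,0],[0,0,0],[0,0,0],[0,0,0],[0,0,0],[0,0,0],[0,0,0],[0,0,0]],"claw":[-1,-1,-1,-1,-1,0,0.2,1,1,1,1,1]}';python3 st.py
```

```text
t: 10.82
tcp_pos: [0.5437, 0.0281, 0.1443]
ee_rot: [0.94, 0.342, 0.001, 0.001]
wrist_force: [-0.4, 0.2, 0.0]
finger_gap: 0.0436
10.8167 tcp [0.5437 0.0281 0.1443] yaw 39.97 tiltfix [0.0002 0.003  0.    ] F [-0.37  0.16  0.04] M [-0.07 -0.1   0.03] gap 0.0436 j [-0.166  0.538  1.543  0.     1.058 -0.864]
```

```bash
python3 -m crank '{"xyz":[[0,0,0],[0,0,0],[0,0,0],[0,0,0]],"rotation":[[0,0,0],[0,0,0],[0,0,0],[0,0,-0.05]],"claw":[1,1,1,1]}';python3 st.py
python3 -m crank '{"xyz":[[0,0,0],[0,0,0],[0,0,0],[0,0,0],[0,0,0],[0,0,0],[0,0,0],[0,0,0],[0,0,0],[0,0,0],[0,0,0]],"rotation":[[0,0,-0.1],[0,0,-0.2],[0,0,-0.3],[0,0,-0.4],[0,0,-0.5],[0,0,-0.6],[0,0,-0.7],[0,0,-0.8],[0,0,-0.9],[0,0,-1.0],[0,0,-1.0]],"claw":[1,1,1,1,1,1,1,1,1,1,1]}';python3 st.py
```

```text
t: 11.15
tcp_pos: [0.5435, 0.0281, 0.1443]
ee_rot: [0.948, 0.318, 0.001, 0.001]
wrist_force: [0.2, -1.3, 0.4]
finger_gap: 0.0392
11.15 tcp [0.5435 0.0281 0.1443] yaw 37.13 tiltfix [0.0005 0.0027 0.    ] F [ 0.2  -1.34  0.36] M [-0.2   0.02  0.02] gap 0.0392 j [-0.166  0.538  1.543 -0.     1.058 -0.814]
t: 12.07
tcp_pos: [0.5448, 0.0283, 0.1443]
ee_rot: [0.984, -0.178, 0.002, 0.0]
wrist_force: [6.4, 2.7, -4.3]
finger_gap: 0.039
12.0667 tcp [0.5448 0.0283 0.1443] yaw -20.5 tiltfix [0.0018 0.0046 0.    ] F [ 6.35  2.71 -4.29] M [ 0.33 -0.95  0.15] gap 0.039 j [-1.650e-01  5.390e-01  1.540e+00 -1.000e-03  1.058e+00  1.940e-01]
```

```bash
python3 -m crank '{"xyz":[[0,0,0],[0,0,0],[0,0,0],[0,0,0],[0,0,0],[0,0,0],[0,0,0]],"rotation":[[0,0,-0.1],[0,0,-0.2],[0,0,-0.3],[0,0,-0.36],[0,0,-0.36],[0,0,-0.36],[0,0,-0.36]],"claw":[1,1,1,1,1,1,1]}';python3 st.py
python3 -m crank '{"xyz":[[0,0,0],[0,0,0],[0,0,0],[0,0,0],[0,0,0],[0,0,0],[0,0,0.02],[0,0,0.05],[0,0,0.08],[0,-0.03,0.11],[-0.008,-0.06,0.13],[-0.015,-0.08,0.13]],"rotation":[[0,0,0],[0,0,0],[0,0,0],[0,0,0],[0,0,0],[0,0,0],[0,0,0],[0,0,0],[0,0,0.1],[0,0,0.2],[0,0,0.3],[0,0,0.4]],"claw":[-1,-1,-1,-1,-1,-1,-1,-1,-1,-1,-1,-1]}';python3 st.py
```

```text
t: 12.65
tcp_pos: [0.5453, 0.0282, 0.1443]
ee_rot: [0.937, -0.35, 0.003, 0.001]
wrist_force: [5.1, -2.1, -3.3]
finger_gap: 0.0395
12.65 tcp [0.5453 0.0282 0.1443] yaw -41.02 tiltfix [0.0035 0.0049 0.    ] F [ 5.12 -2.1  -3.26] M [-0.13 -0.64 -0.04] gap 0.0395 j [-0.164  0.539  1.539 -0.003  1.058  0.553]
t: 13.65
tcp_pos: [0.5309, -0.0537, 0.2786]
ee_rot: [0.988, -0.155, 0.007, 0.001]
wrist_force: [0.4, -0.7, 0.4]
finger_gap: 0.0883
13.65 tcp [ 0.5309 -0.0537  0.2786] yaw -17.81 tiltfix [0.0042 0.0133 0.    ] F [ 0.4  -0.67  0.45] M [-0.07 -0.09  0.03] gap 0.0883 j [-0.323  0.367  1.392  0.     1.369 -0.012]
```

```bash
python3 -m crank '{"xyz":[[-0.005,-0.02,-0.01],[-0.009,-0.04,-0.02],[-0.014,-0.06,-0.03],[-0.0175,-0.07,-0.04],[-0.0175,-0.07,-0.04],[-0.0175,-0.07,-0.04],[-0.0175,-0.07,-0.04],[-0.0175,-0.07,-0.04],[-0.0175,-0.07,-0.04],[-0.0175,-0.07,-0.04],[-0.0175,-0.07,-0.04],[-0.0175,-0.07,-0.04]],"rotation":[[0,0,0.06],[0,0.005,0.12],[0.004,0.01,0.12],[0.004,0.01,0.12],[0.004,0.01,0.12],[0.004,0.01,0.12],[0.004,0.01,0.12],[0.004,0.01,0.12],[0.004,0.01,0.12],[0.004,0.01,0.12],[0.004,0.01,0.12],[0.004,0.01,0.12]],"claw":[-1,-1,-1,-1,-1,-1,-1,-1,-1,-1,-1,-1]}';python3 -m crank '{"xyz":[[0,0,0],[0,0,0],[0,0,0],[0,0,0],[0,0,0],[0,0,0],[0,0,0],[0,0,0]],"rotation":[[0,0,0],[0,0,0],[0,0,0],[0,0,0],[0,0,0],[0,0,0],[0,0,0],[0,0,0]],"claw":[-1,-1,-1,-1,-1,-1,-1,-1]}'; python3 look.py wrist w6;python3 st.py;python3 lv.py w6;python3 - <<'E'
import cv2
p=cv2.imread("pics/w6.png")
cv2.imwrite("pics/w6c.png",cv2.resize(p[80:280,190:320],None,fx=3,fy=3,interpolation=cv2.INTER_CUBIC))
cv2.imwrite("pics/w6d.png",cv2.resize(p[140:240,220:290],None,fx=6,fy=6,interpolation=cv2.INTER_CUBIC))
E
```

```text
t: 14.65
tcp_pos: [0.5135, -0.1235, 0.2388]
ee_rot: [0.995, -0.095, 0.002, -0.001]
wrist_force: [-0.2, 0.8, 0.5]
finger_gap: 0.0881
t: 15.32
tcp_pos: [0.5135, -0.1235, 0.2388]
ee_rot: [0.995, -0.095, 0.002, -0.001]
wrist_force: [0.7, 0.3, 0.1]
finger_gap: 0.0879
15.3667 tcp [ 0.5135 -0.1235  0.2388] yaw -10.91 tiltfix [-0.0007  0.0037  0.    ] F [-0.02 -0.34 -0.55] M [-0.08 -0.09  0.  ] gap 0.0883 j [-0.461  0.398  1.466  0.002  1.274 -0.271]
gold [[257.2, 126.5, 46.0], [256.6, 261.4, 42.0]]
[[ 0.5233 -0.0706  0.086 ]
 [ 0.5018 -0.1797  0.086 ]] mid [ 0.5126 -0.1251  0.086 ] yaw 78.86951490786736
```

View pics/w6c.png

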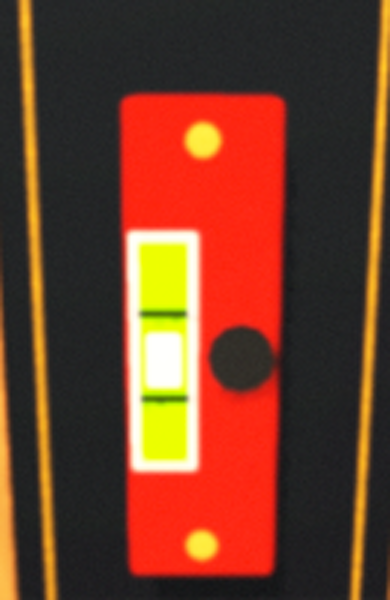

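View pics/w6d.png

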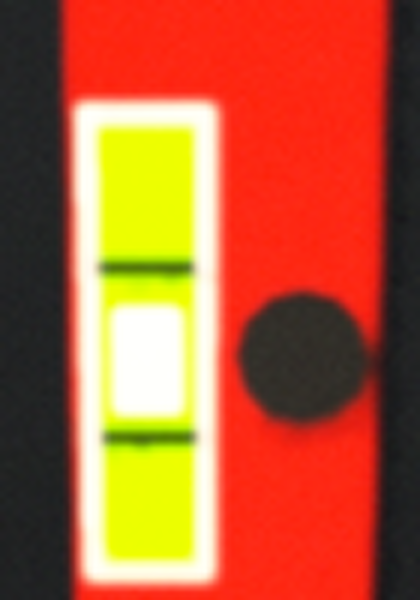

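Wrist crop: the lines are at rows 267 and 437 and the bubble spans 302–418. It sits between the lines, about 1 mm towards the pivot end. I'll trim by about 0.18 rad more to keep margin for sag under the press.

```bash
python3 -m crank '{"xyz":[[0.006,0.03,0],[0.012,0.06,0],[0.018,0.09,0],[0.024,0.12,0],[0.0305,0.1515,0],[0.0305,0.1515,-0.02],[0.0305,0.1515,-0.05],[0.0305,0.1515,-0.08],[0.0305,0.1515,-0.0945],[0.0305,0.1515,-0.0945],[0.0305,0.1515,-0.0945],[0.0305,0.1515,-0.0945]],"rotation":[[0,0.002,0],[0,0.002,0],[0,0.002,0],[0,0.002,0],[0,0.002,0],[0,0.002,0],[0,0.002,0],[0,0.002,0],[0,0.002,0],[0,0.002,0],[0,0.002,0],[0,0.002,0]],"claw":[-1,-1,-1,-1,-1,-1,-1,-1,-1,-1,0,0.2]}';python3 st.py
python3 -m crank '{"xyz":[[0,0,0],[0,0,0],[0,0,0],[0,0,0],[0,0,0],[0,0,0]],"rotation":[[0,0,0],[0,0,0],[0,0,0],[0,0,0],[0,0,0],[0,0,0]],"claw":[1,1,1,1,1,1]}';python3 st.py
```

```text
t: 16.37
tcp_pos: [0.5446, 0.0278, 0.1455]
ee_rot: [0.995, -0.095, 0.002, -0.0]
wrist_force: [0.0, -0.0, 0.3]
finger_gap: 0.0768
16.3667 tcp [0.5446 0.0278 0.1455] yaw -10.92 tiltfix [-0.0004  0.0038  0.    ] F [ 0.04 -0.02  0.31] M [-0.06 -0.07  0.  ] gap 0.0768 j [-1.660e-01  5.370e-01  1.539e+00  1.000e-03  1.062e+00  2.400e-02]
t: 16.87
tcp_pos: [0.5446, 0.0279, 0.1457]
ee_rot: [0.995, -0.095, 0.002, -0.0]
wrist_force: [0.0, 0.7, 2.1]
finger_gap: 0.0396
16.8667 tcp [0.5446 0.0279 0.1457] yaw -10.92 tiltfix [-0.0004  0.0039  0.    ] F [0.01 0.67 2.07] M [-0.02  0.03 -0.03] gap 0.0396 j [-1.660e-01  5.370e-01  1.539e+00  1.000e-03  1.062e+00  2.400e-02]
```

```bash
python3 -m crank '{"xyz":[[0,0,0],[0,0,0],[0,0,0],[0,0,0],[0,0,0],[0,0,0],[0,0,0],[0,0,0],[0,0,0]],"rotation":[[0,0,-0.06],[0,0,-0.12],[0,0,-0.18],[0,0,-0.18],[0,0,-0.18],[0,0,-0.18],[0,0,-0.18],[0,0,-0.18],[0,0,-0.18]],"claw":[1,1,1,1,1,-1,-1,-1,-1]}';python3 st.py
python3 -m crank '{"xyz":[[0,0,0],[0,0,0],[0,0,0.03],[0,0,0.06],[-0.006,-0.03,0.09],[-0.012,-0.06,0.095],[-0.018,-0.09,0.095],[-0.024,-0.12,0.095],[-0.0305,-0.1515,0.095],[-0.0305,-0.1515,0.095],[-0.0305,-0.1515,0.095],[-0.0305,-0.1515,0.095]],"rotation":[[0,0,0],[0,0,0],[0,0,0],[0,0,0],[0,0,0.09],[0,0,0.18],[0,0,0.18],[0,0,0.18],[0,0.002,0.18],[0,0.002,0.18],[0,0.002,0.18],[0,0.002,0.18]],"claw":[-1,-1,-1,-1,-1,-1,-1,-1,-1,-1,-1,-1]}'
python3 -m crank '{"xyz":[[0,0,0],[0,0,0],[0,0,0],[0,0,0],[0,0,0],[0,0,0],[0,0,0],[0,0,0],[0,0,0],[0,0,0],[0,0,0],[0,0,0]],"rotation":[[0,0,0],[0,0,0],[0,0,0],[0,0,0],[0,0,0],[0,0,0],[0,0,0],[0,0,0],[0,0,0],[0,0,0],[0,0,0],[0,0,0]],"claw":[-1,-1,-1,-1,-1,-1,-1,-1,-1,-1,-1,-1]}'
python3 look.py wrist w7;python3 st.py;python3 lv.py w7;python3 - <<'E'
import cv2
p=cv2.imread("pics/w7.png")
cv2.imwrite("pics/w7d.png",cv2.resize(p[140:240,220:290],None,fx=6,fy=6,interpolation=cv2.INTER_CUBIC))
E
```

```text
t: 17.62
tcp_pos: [0.5445, 0.0279, 0.1457]
ee_rot: [0.983, -0.184, 0.002, -0.0]
wrist_force: [0.7, -0.1, -0.7]
finger_gap: 0.0638
17.6167 tcp [0.5445 0.0279 0.1457] yaw -21.2 tiltfix [0.0003 0.0037 0.    ] F [ 0.71 -0.11 -0.71] M [-0.01 -0.08 -0.02] gap 0.0638 j [-0.166  0.537  1.539  0.     1.062  0.204]
t: 18.62
tcp_pos: [0.514, -0.1232, 0.2406]
ee_rot: [0.995, -0.095, 0.001, -0.0]
wrist_force: [0.1, 1.1, -0.5]
finger_gap: 0.0882
t: 19.62
tcp_pos: [0.514, -0.1232, 0.2406]
ee_rot: [0.995, -0.095, 0.001, -0.0]
wrist_force: [0.6, 0.3, -0.6]
finger_gap: 0.0879
19.6667 tcp [ 0.514  -0.1232  0.2406] yaw -10.9 tiltfix [-0.0006  0.0015  0.    ] F [ 0.06  0.95 -0.4 ] M [-0.03 -0.07  0.01] gap 0.0882 j [-4.600e-01  3.980e-01  1.462e+00  1.000e-03  1.281e+00 -2.700e-01]
gold [[257.1, 126.5, 44.0], [256.5, 260.8, 41.0]]
[[ 0.5233 -0.0705  0.086 ]
 [ 0.5018 -0.1799  0.086 ]] mid [ 0.5126 -0.1252  0.086 ] yaw 78.89362599889303
```

View pics/w7d.png

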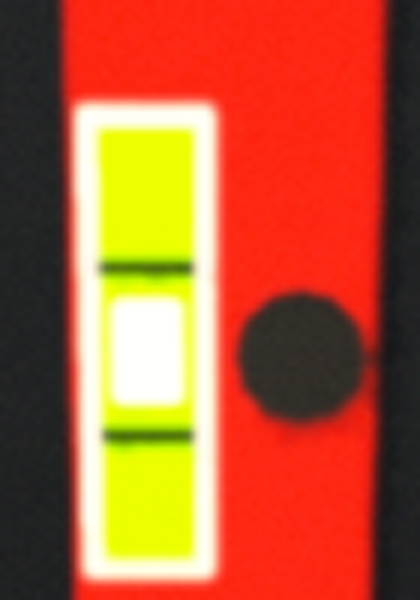

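The bubble (295–407) is centred between the lines (267, 435). Next is the press: I locate the pad, then close the fingers above it.

```bash
python3 - <<'E'
from h import *
import json
s={k:np.array(v) for k,v in json.load(open("pics/w7.json")).items()};C=cam("wrist",s)
q=onplane([(302/6+220-.4,356/6+140-.4)],C,.0935)[0];print(q,q-s["tcp_pos"])
E
python3 -m crank '{"xyz":[[0,0,0],[0,0,-0.01],[0.004,0,-0.03],[0.008,-0.002,-0.05],[0.008,-0.002,-0.06],[0.008,-0.002,-0.065],[0.008,-0.002,-0.068],[0.008,-0.002,-0.068],[0.008,-0.002,-0.068],[0.008,-0.002,-0.068]],"rotation":[[0,0,0],[0,0,0],[0,0,0],[0,0,0],[0,0,0],[0,0,0],[0,0,0],[0,0,0],[0,0,0],[0,0,0]],"claw":[1,1,1,1,1,1,1,1,1,1]}';python3 st.py
```

```text
[ 0.52278183 -0.12575784  0.0935    ] [ 0.00875881 -0.00252964 -0.14708888]
t: 20.5
tcp_pos: [0.5222, -0.1253, 0.1734]
ee_rot: [0.995, -0.095, 0.001, -0.0]
wrist_force: [0.3, 0.5, 0.1]
finger_gap: 0.0235
20.5 tcp [ 0.5222 -0.1253  0.1734] yaw -10.9 tiltfix [0.0001 0.0029 0.    ] F [0.3  0.53 0.1 ] M [-0.02 -0.06 -0.07] gap 0.0235 j [-4.560e-01  4.890e-01  1.531e+00  1.000e-03  1.120e+00 -2.670e-01]
```

```bash
python3 -m crank '{"xyz":[[0.0005,-0.0005,0],[0.0005,-0.0005,0],[0.0005,-0.0005,-0.004],[0.0005,-0.0005,-0.008],[0.0005,-0.0005,-0.012],[0.0005,-0.0005,-0.013],[0.0005,-0.0005,-0.013],[0.0005,-0.0005,-0.013]],"rotation":[[0,0,0],[0,0,0],[0,0,0],[0,0,0],[0,0,0],[0,0,0],[0,0,0],[0,0,0]],"claw":[1,1,1,1,1,1,1,1]}';python3 st.py; python3 look.py wrist w8
```

```text
t: 21.17
tcp_pos: [0.5227, -0.1258, 0.1602]
ee_rot: [0.995, -0.095, 0.001, -0.0]
wrist_force: [-0.2, 0.3, 0.6]
finger_gap: 0.0007
21.1667 tcp [ 0.5227 -0.1258  0.1602] yaw -10.9 tiltfix [-0.0001  0.0026  0.    ] F [-0.18  0.29  0.63] M [-0.06 -0.06 -0.04] gap 0.0007 j [-4.570e-01  5.070e-01  1.544e+00  1.000e-03  1.088e+00 -2.670e-01]
```

View pics/w8.png

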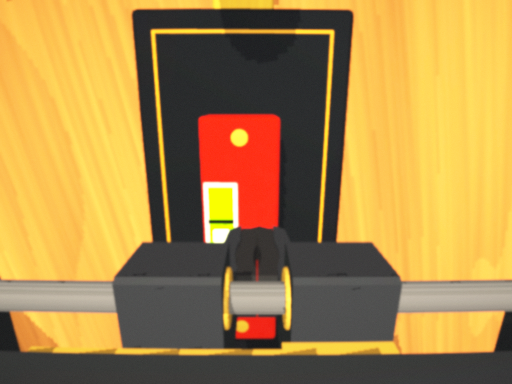

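Fingers closed above the pad. In the wrist view the upper line (221,221) and the top of the bubble (220,236) stay visible. Lowering in small steps.

```bash
python3 -m crank '{"xyz":[[0,0,-0.0005],[0,0,-0.001],[0,0,-0.0015],[0,0,-0.0015]],"rotation":[[0,0,0],[0,0,0],[0,0,0],[0,0,0]],"claw":[1,1,1,1]}';python3 st.py
python3 -m crank '{"xyz":[[0,0,-0.0005],[0,0,-0.0005],[0,0,-0.0005]],"rotation":[[0,0,0],[0,0,0],[0,0,0]],"claw":[1,1,1]}';python3 st.py
```

```text
t: 21.55
tcp_pos: [0.5228, -0.1258, 0.1588]
ee_rot: [0.995, -0.095, 0.001, -0.0]
wrist_force: [-0.0, 0.8, 0.4]
finger_gap: 0.0007
21.55 tcp [ 0.5228 -0.1258  0.1588] yaw -10.9 tiltfix [0.     0.0028 0.    ] F [-0.05  0.77  0.39] M [-0.05 -0.01 -0.04] gap 0.0007 j [-4.570e-01  5.090e-01  1.546e+00  1.000e-03  1.084e+00 -2.670e-01]
t: 21.8
tcp_pos: [0.5228, -0.1258, 0.1584]
ee_rot: [0.995, -0.095, 0.002, -0.0]
wrist_force: [0.1, 0.5, 1.7]
finger_gap: 0.0001
21.8 tcp [ 0.5228 -0.1258  0.1584] yaw -10.9 tiltfix [0.0002 0.0031 0.    ] F [0.13 0.48 1.74] M [-0.04 -0.01 -0.04] gap 0.0001 j [-4.570e-01  5.090e-01  1.546e+00  1.000e-03  1.083e+00 -2.670e-01]
```

```bash
python3 -m crank '{"xyz":[[0,0,-0.0005],[0,0,-0.0005],[0,0,-0.0005]],"rotation":[[0,0,0],[0,0,0],[0,0,0]],"claw":[1,1,1]}';python3 st.py
python3 -m crank '{"xyz":[[0,0,-0.0004],[0,0,-0.0004],[0,0,-0.0004]],"rotation":[[0,0,0],[0,0,0],[0,0,0]],"claw":[1,1,1]}';python3 st.py
```

```text
t: 22.05
tcp_pos: [0.5228, -0.1258, 0.1584]
ee_rot: [0.995, -0.095, 0.002, 0.0]
wrist_force: [-1.1, 0.6, 5.5]
finger_gap: 0.0005
22.05 tcp [ 0.5228 -0.1258  0.1584] yaw -10.89 tiltfix [0.0004 0.0034 0.    ] F [-1.06  0.59  5.45] M [ 0.12  0.22 -0.09] gap 0.0005 j [-4.570e-01  5.090e-01  1.547e+00  1.000e-03  1.083e+00 -2.670e-01]
t: 22.3
tcp_pos: [0.5228, -0.1258, 0.1584]
ee_rot: [0.995, -0.095, 0.002, 0.0]
wrist_force: [-1.9, 0.6, 6.0]
finger_gap: 0.0003
22.3 tcp [ 0.5228 -0.1258  0.1584] yaw -10.89 tiltfix [0.0006 0.0037 0.    ] F [-1.94  0.63  6.01] M [ 0.04  0.23 -0.02] gap 0.0003 j [-4.570e-01  5.090e-01  1.547e+00  1.000e-03  1.082e+00 -2.670e-01]
```

```bash
python3 -m crank '{"xyz":[[0,0,-0.0007],[0,0,-0.0007],[0,0,-0.0007],[0,0,-0.0007]],"rotation":[[0,0,0],[0,0,0],[0,0,0],[0,0,0]],"claw":[1,1,1,1]}';python3 st.py
```

```text
t: 22.63
tcp_pos: [0.5227, -0.1258, 0.1584]
ee_rot: [0.995, -0.095, 0.002, 0.0]
wrist_force: [-2.2, 1.2, 8.4]
finger_gap: 0.0001
22.6333 tcp [ 0.5227 -0.1258  0.1584] yaw -10.88 tiltfix [0.0009 0.0041 0.    ] F [-2.18  1.2   8.36] M [0.13 0.47 0.04] gap 0.0001 j [-4.570e-01  5.090e-01  1.547e+00  1.000e-03  1.081e+00 -2.670e-01]
```

```bash
python3 -m crank '{"xyz":[[0.0002,0,-0.0009],[0.0002,0,-0.0009],[0.0002,0,-0.0009],[0.0002,0,-0.0009]],"rotation":[[0,0.001,0],[0,0.001,0],[0,0.001,0],[0,0.001,0]],"claw":[1,1,1,1]}';python3 st.py; python3 look.py wrist w9;python3 look.py scene s9; for i in 1 2 3; do python3 -c "
from h import *
ctrl.read_camera('top');print(ctrl.sense()['wrist_force'])";done;python3 - <<'E'
import cv2
p=cv2.imread("pics/w9.png")
cv2.imwrite("pics/w9d.png",cv2.resize(p[150:260,180:300],None,fx=5,fy=5,interpolation=cv2.INTER_CUBIC))
p=cv2.imread("pics/s9.png")
cv2.imwrite("pics/s9d.png",cv2.resize(p[140:250,130:290],None,fx=5,fy=5,interpolation=cv2.INTER_CUBIC))
E
```

```text
t: 22.97
tcp_pos: [0.5228, -0.1258, 0.1584]
ee_rot: [0.995, -0.095, 0.002, 0.001]
wrist_force: [-4.5, 0.4, 11.3]
finger_gap: 0.0004
22.9667 tcp [ 0.5228 -0.1258  0.1584] yaw -10.87 tiltfix [0.0014 0.0035 0.    ] F [-4.48  0.44 11.26] M [ 0.11  0.64 -0.03] gap 0.0004 j [-0.456  0.509  1.547  0.     1.082 -0.267]
[-5.46007082  1.43868516 10.96125754]
[-4.42008787  1.29176669 10.50656782]
[-3.51490613  0.61021324 11.2294869 ]
```

View pics/w9d.png

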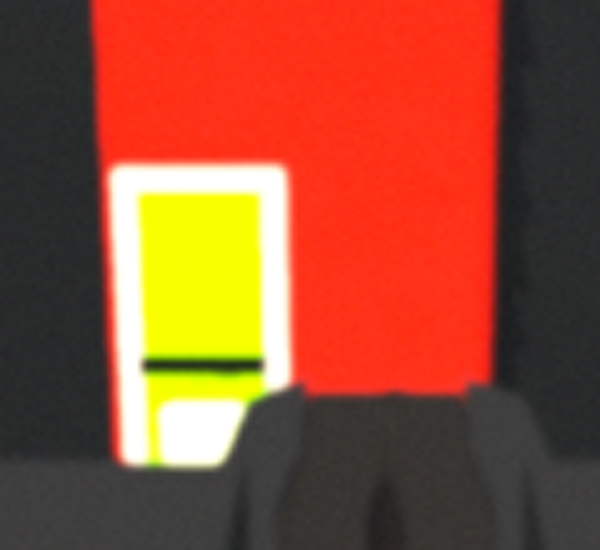

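View pics/s9d.png

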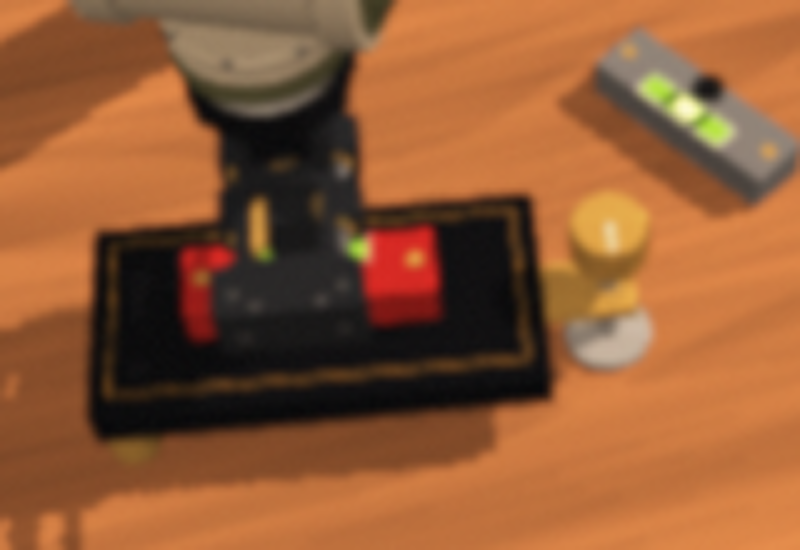

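Wrist view while pressing: the line is at row 365 and the bubble top at 400, about 3.7 mm apart. That is the same as when centred. I'll take off the sideways force and let it settle.

```bash
python3 -m crank '{"xyz":[[-0.0002,0,-0.0009],[-0.0002,0,-0.0009],[-0.0002,0,-0.0009],[-0.0002,0,-0.0009],[-0.0002,0,-0.0009],[-0.0002,0,-0.0009]],"rotation":[[0,0,0],[0,0,0],[0,0,0],[0,0,0],[0,0,0],[0,0,0]],"claw":[1,1,1,1,1,1]}';python3 st.py
```

```text
t: 23.72
tcp_pos: [0.5227, -0.1257, 0.1584]
ee_rot: [0.996, -0.095, 0.002, 0.001]
wrist_force: [-2.7, 1.4, 11.3]
finger_gap: 0.0008
23.7167 tcp [ 0.5227 -0.1257  0.1584] yaw -10.87 tiltfix [0.0018 0.0044 0.    ] F [-2.68  1.38 11.32] M [ 0.21  0.4  -0.03] gap 0.0008 j [-0.456  0.509  1.548  0.     1.081 -0.267]
```

```bash
python3 -m crank '{"xyz":[[-0.0002,0,-0.0008],[-0.0002,0,-0.0008],[-0.0002,0,-0.0008],[-0.0002,0,-0.0008],[-0.0002,0,-0.0008],[-0.0002,0,-0.0008],[-0.0002,0,-0.0008],[-0.0002,0,-0.0008],[-0.0002,0,-0.0008],[-0.0002,0,-0.0008],[-0.0002,0,-0.0008],[-0.0002,0,-0.0008]],"rotation":[[0,0.001,0],[0,0.001,0],[0,0.001,0],[0,0.001,0],[0,0.001,0],[0,0.001,0],[0,0.001,0],[0,0.001,0],[0,0.001,0],[0,0.001,0],[0,0.001,0],[0,0.001,0]],"claw":[1,1,1,1,1,1,1,1,1,1,1,1]}';for i in 1 2 3 4 5 6 7 8 9 10 11 12 13 14 15 16 17 18 19 20; do echo;done|python3 -c "
from h import *
F=[]
for i in range(24):
    ctrl.read_camera('top');F.append(ctrl.sense()['wrist_force'])
F=np.array(F);print(F[::4].round(1),F.mean(0))"
python3 look.py wrist w10;python3 look.py top t10;python3 st.py;python3 - <<'E'
import cv2
p=cv2.imread("pics/w10.png")
cv2.imwrite("pics/w10d.png",cv2.resize(p[150:260,180:300],None,fx=5,fy=5,interpolation=cv2.INTER_CUBIC))
E
```

```text
t: 24.72
tcp_pos: [0.5227, -0.1257, 0.1584]
ee_rot: [0.996, -0.095, 0.002, 0.001]
wrist_force: [-1.9, 1.0, 9.2]
finger_gap: 0.0005
[[-2.2  2.1  9.2]
 [-1.7  1.3  8.5]
 [-2.5  1.   9.7]
 [-2.   1.2  8.5]
 [-2.3  1.5  9.4]
 [-2.4  1.6  8.7]] [-2.08332016  1.53086223  9.00039438]
26.0167 tcp [ 0.5227 -0.1257  0.1584] yaw -10.86 tiltfix [0.0022 0.0046 0.    ] F [-1.04  2.03  9.08] M [0.19 0.26 0.01] gap 0.0006 j [-0.456  0.508  1.548  0.     1.08  -0.267]
```

View pics/w10d.png

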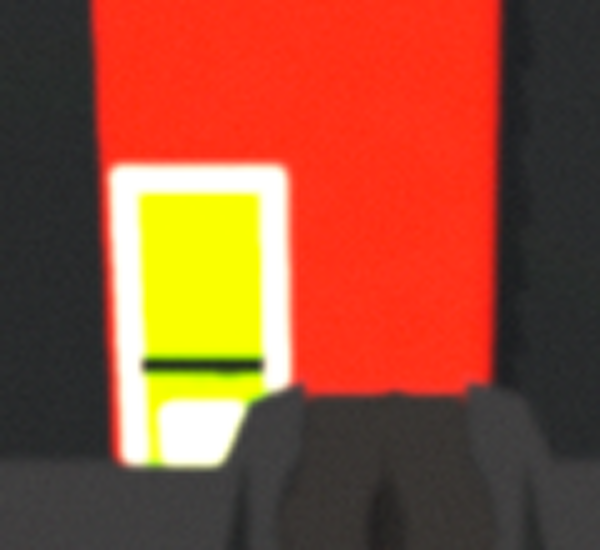

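View pics/t10.png

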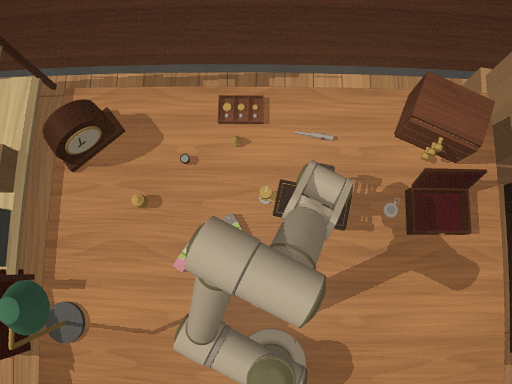

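The bubble hasn't moved after 3 s of pressing (line 365, bubble top 400), and the bystanders are where they were in the top view. Force is 9.0 N, so I give a small nudge toward 10 N.

```bash
python3 -m crank '{"xyz":[[-0.0002,-0.0001,-0.0009],[-0.0002,-0.0001,-0.0009],[-0.0002,-0.0001,-0.0009],[-0.0002,-0.0001,-0.0009],[-0.0002,-0.0001,-0.0009],[-0.0002,-0.0001,-0.0009]],"rotation":[[0,0,0],[0,0,0],[0,0,0],[0,0,0],[0,0,0],[0,0,0]],"claw":[1,1,1,1,1,1]}';python3 -c "
from h import *
F=[]
for i in range(24):
    ctrl.read_camera('top');F.append(ctrl.sense()['wrist_force'])
F=np.array(F);print(F[::4].round(1),F.mean(0))"
python3 look.py wrist w11;python3 st.py;python3 - <<'E'
import cv2
p=cv2.imread("pics/w11.png")
cv2.imwrite("pics/w11d.png",cv2.resize(p[150:260,180:300],None,fx=5,fy=5,interpolation=cv2.INTER_CUBIC))
E
```

```text
t: 26.52
tcp_pos: [0.5226, -0.1257, 0.1584]
ee_rot: [0.996, -0.095, 0.003, 0.001]
wrist_force: [-2.3, 1.8, 10.3]
finger_gap: 0.0001
[[-2.3  2.8 10.7]
 [-2.4  2.1 10.7]
 [-3.   2.9 10.1]
 [-3.1  1.2  9.7]
 [-2.   1.5  9.2]
 [-2.2  2.6 10.1]] [-2.41072236  1.90065054 10.11828977]
27.7667 tcp [ 0.5226 -0.1257  0.1584] yaw -10.86 tiltfix [0.0025 0.0057 0.    ] F [-2.69  1.97 10.27] M [0.3  0.34 0.02] gap 0.0001 j [-0.456  0.508  1.549  0.     1.079 -0.267]
```

View pics/w11d.png

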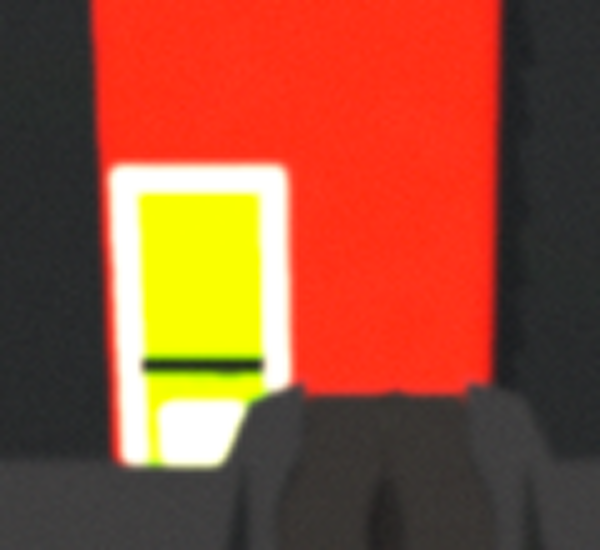

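The force is steady at 10.1 N and the bubble is unmoved between the lines, so I hand in.

```bash
python3 -c "
from bench import ctrl
print(ctrl.hand_in())"
```

```text
the job is handed in; nothing more can be done
None
```

The job is done and handed in at about 28 s, with the arm still pressing on the level.

- **Placing:** I set the red level on the middle of the slate, lengthwise, and let go. It measured within about 2 mm and 0.2° of the slate's middle and axis.
- **Levelling:** I turned the knob about 1.41 rad clockwise. The bubble was then about 1 mm off centre, so I trimmed it by another 0.18 rad. Two seconds after that it stood midway between the lines.
- **Pressing:** The closed fingers are pressing on the rubber pad. The last readings averaged 10.1 N downward, with about 3 N of sideways force left over.
- **Last checks:** The gap from the upper line to the bubble stayed at about 3.7 mm through some 5 s of pressing. The lower line was hidden by the gripper, so that end was not seen directly while pressing.
- **Bystanders:** In the top view, taken while pressing, the watch, finial, bushing tool, loupe and weight were where they started.

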